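# Load the bracket and latch the keeper bar of the kit tray

## Task

Lay the loose aluminium bracket flat in the tray's empty bay, its upright post towards the back of the tray like the one already fitted. Then swing the yellow keeper bar across both foot plates until it snaps fully home in its detent. Leave the fitted bracket in its bay and do not disturb the two casters or the sealant cartridge.

Things in the scene. Friction and masses are not known exactly. Their poses are not given: they have to be found in the camera images.
- tray: White kit tray fixed to the bench, 106 (x) by 174 (y) mm; origin: centre of its underside. Front (-x) faces the robot, +y is its left. Floor 8 mm thick; walls and divider 6 mm thick, 18 mm high. Two bays 94 (x) by 78 (y) mm inside, centred at y = +42 mm (filled) and -42 mm (empty). Grey lugs at the front of both ends, to y = +-115 mm: hinge at +y, latch with sprung ball (20 mm high) at -y.
- bay (a point): Centre of the floor of the empty bay, 8 mm above the bench; axes as the tray's. A bracket properly laid has its origin here, within the 5 mm play all round, and the same axes.
- bracket: Loose aluminium bracket, 0.25 kg: foot plate 84 (x) by 68 (y) by 8 mm with an upright square post 30 (x) by 24 (y) mm centred 22 mm towards +x, its top 68 mm above the underside. Origin: centre of the plate's underside; +x is the post end, which goes to the back (+x) of the tray. Starts on the bench left or right of the tray.
- bracket_post (a point): Centre of the top of the loose bracket's post.
- bracket_fitted: An identical bracket already lying in the tray's left bay; origin and axes as the loose one's.
- bracket_fitted_post (a point): Centre of the top of the fitted bracket's post.
- keeper (a joint): Angle of the yellow keeper bar about its upright pivot, rad: 0 = shut, fully home (bar along the tray's -y, across the front of both foot plates); grows as the tip swings out to the front, up to 1.3. It stays where left; the detent ball resists from about 0.10 to 0.045 with about 5 N at the grip, then pulls the bar home.
- keeper_pivot (a point): Pivot of the keeper bar, on the hinge lug at the tray's (-30, +97) mm, 22 mm above the bench = underside of the bar. The bar is 196 mm long, 14 mm wide and 14 mm high (22 to 36 mm above the bench).
- keeper_grip (a point): Middle of the bar's upright black grip, a round pin 18 mm in diameter standing on the bar 188 mm from the pivot, from 36 to 80 mm above the bench; this point is 58 mm above the bench.
- caster_a: Bystander: grey and white caster lying on its side, wheel 74 mm in diameter and 30 mm high, stem reaching 105 mm out along its +x; origin under the wheel's centre. Lies on the side of the tray where the loose bracket does not.
- caster_b: Bystander: identical caster, left of the tray and farther back.
- cartridge: Bystander: white sealant cartridge standing upright, 48 mm in diameter, 205 mm tall, origin at the centre of its foot.
Mind the look-alikes: they are no part of the job. What is shaped like the bracket but pink is not meant. What is shaped like the bracket_fitted but pink is not meant.

How it is judged:
On the way:
1. the loose bracket lies flat in the empty bay, post to the back, while the keeper bar is still open (more than 0.2 rad) (x of bracket in the frame of bay between -0.009 and 0.009 m and y of bracket in the frame of bay between -0.009 and 0.009 m and z of bracket in the frame of bay between -0.003 and 0.004 m and x of bracket_post in the frame of bay above 0.008 m and angle between bracket's own z axis and vertical below 0.06 rad and value of joint keeper above 0.2 rad), for 0.2 s.
At the end, for the whole second after the job is handed in: The keeper bar is home in its detent (within 0.03 rad of shut) and at rest; both brackets lie flat on the floors of their bays (origin within 9 mm of the bay's centre, 4 mm of its floor, tilt under 0.06 rad), posts to the back, at rest (x of bracket in the frame of bay between -0.009 and 0.009 m and y of bracket in the frame of bay between -0.009 and 0.009 m and z of bracket in the frame of bay between -0.003 and 0.004 m and x of bracket_post in the frame of bay above 0.008 m and angle between each of bracket, bracket_fitted's own z axis and vertical below 0.06 rad and x of bracket_fitted in the frame of tray between -0.009 and 0.009 m and y of bracket_fitted in the frame of tray between 0.033 and 0.051 m and z of bracket_fitted in the frame of tray between 0.005 and 0.012 m and x of bracket_fitted_post in the frame of tray above 0.008 m and value of joint keeper below 0.03 rad and velocity of joint keeper between -0.05 and 0.05 rad/s and linear speed of bracket below 0.02 m/s); the robot touches nothing.
It fails at once if a caster is shifted by more than 30 mm or knocked over (distance of caster_a from where it was at the start of the episode above 0.03 m or angle between caster_a's own z axis and vertical above 0.5 rad).
It fails at once if the other caster is shifted by more than 30 mm or knocked over (distance of caster_b from where it was at the start of the episode above 0.03 m or angle between caster_b's own z axis and vertical above 0.5 rad).
It fails at once if the cartridge is shifted by more than 30 mm or knocked over (distance of cartridge from where it was at the start of the episode above 0.03 m or angle between cartridge's own z axis and vertical above 0.5 rad).
It also fails if it takes over 51 s, if anything falls off the work surface, if the arm or the gripper's body presses on something with over 40 N, if the wrist force passes 120 N, or if a joint passes its speed limit or range.

## Robot

A 7-joint arm with a two-finger parallel gripper is mounted at the origin on the work surface. World frame = base frame: x ahead of the robot, y to its left, z up, the work surface at z = 0. Lengths are in m, angles in rad, forces in N, time in s.
With the tool pointing down it reaches from about 0.35 to 0.9 m from the base axis. Payload 8.1 kg.
Tool frame: the origin (TCP) lies midway between the tips of the shut fingers; the grasp point (between the pads) lies 19 mm behind it; z points along the fingers, y is the line along which they close (so a half turn about z gives the same grasp; the last joint's range is limited). The gripper opens to 92 mm and grips with 3 to 60 N. Pads are 19 mm wide; open, the fingers measure 130 mm over their backs; the gripper's body (75 mm by 190 mm) begins 47 mm behind the grasp point.
Start: joints at [1.153, 0.434, 0.025, 1.573, -0.012, 1.134, -0.075], TCP at [0.193, -0.594, 0.227] pointing down, gripper open.
Joint ranges: [-2.62, 2.62], [-0.44, 2.09], [-1.27, 1.32], [0.08, 2.57], [-1.32, 4.46], [0.12, 2], [-2.74, 2.74]. Speed limits (rad/s): [2.22, 2.22, 3.01, 3.01, 3.14, 3.14, 3.14].

## Interface

Orientations are given as a rotation vector (axis times angle).
In Python, from cell import arm gives the robot as it stands.
- The arm moves only by the tool send_rows, never from a script. Its argument "increments" is a list of rows, each a list of 3 entries, a list of its own where there are three numbers: the finger opening in cm, from 0 to 9.18, then the shift along the tool's x, y, z in cm, then the turn, a rotation vector about the tool's x, y, z in rad. A call has 1 to 5 rows; each row shifts and turns the commanded pose from where the row before left it, along the tool's axes as they then stand; what a row does not reach is not made up. A row lasts 1/10 s, in which the tool goes at most 50 mm and 8.59 degrees, less where a joint would pass 70% of its speed; a pose out of reach is approached as far as the arm can. A call is refused whole if a number of a shift passes 5 or a number of a turn 0.15, either way. A call with a gripper value outside its range is refused whole. The fingers move at their own pace and stop on an object; "force" is the grip in N (left out, the last holds). Time passes only in rows, so rows that do not move let the fingers close. It gives the time, the measured TCP pose, the force, the opening and the grip force at its end, in the units of the state.
- arm.observe(): the state, without advancing time (a new reading comes with each control period).
- arm.get_image(name): name is "side" or "top" or "wrist"; returns the picture (480x640x3 uint8, red, green, blue); there is no depth.
- arm.camera_params(name): a dict with "camera_matrix" (3x3 intrinsics, pixels), "R" (3x3) and "t" (3): a world point X has camera coordinates R X + t. Camera axes: x right, y down, z forward; pixel columns grow to the right and rows downward; lengths in m; the calibration is good to about 2 mm. The wrist camera is an equidistant fisheye: a pixel r from the principal point sees the ray r / f radians off the axis. A picture is of the moment at which its call begins: read the wrist's pose just before it. camera_params takes no time and is no camera call; for the wrist camera it gives the pose at the moment of the call.
- arm.sign_off(): hands the job in; it is judged then, once.
The state is a dict: "clock": time; "joints": joint angles; "dq": joint speeds; "joint_efforts": joint torques, N m; "position": TCP position; "ee_rot": TCP orientation; "force": force on the tool from outside, world axes, zero at the start; "ft_torque": the same for the moment, N m; "width": opening from 0.0 (shut) to 1.0 (fully open); "gripper_force": force on a finger pad.
Only numpy, scipy, OpenCV 4.12 (cv2) and the standard library are available. Lean on these libraries where they do the work, as an engineer would, in place of code of your own. Each camera call takes 0.05 s, during which the arm holds its last target. There are 200 camera calls.

## Working session

There is one attempt and no reset: what is moved stays moved. The work goes in short steps, Python scripts to look and compute and a tool call to move; the robot and the scene stay as the last step left them, time stands still between calls to the robot, and variables do not carry over. Pictures are saved under pics/ and viewed, at most 10 in all, crops included, and the job is handed in when it is done.

Besides the shell and the picture viewer there is one more tool, called after "Request:" as a command line: name --argument value ..., lists and objects as JSON in quotes. send_rows: Moves the arm, as the interface text tells. Its arguments: {"type":"object","properties":{"increments":{"type":"array"},"force":{"type":"number"}},"required":["increments"]}

```bash
mkdir -p pics
python3 - <<'E'
from cell import arm
import cv2
for n in("top","side"):
    cv2.imwrite(f"pics/{n}0.png",arm.get_image(n)[:,:,::-1])
s=arm.observe();print({k:s[k] for k in("clock","position","ee_rot","force","width")})
for n in("top","side","wrist"): print(n,arm.camera_params(n))
E
```

```text
{'clock': 0.1, 'position': array([ 0.19331373, -0.59387638,  0.22602424]), 'ee_rot': array([-3.10144348e+00, -4.92161916e-01,  5.42418738e-04]), 'force': array([ 0.33665173, -0.15224044, -0.24120633]), 'width': 1.0008414575280578}
top {'camera_matrix': array([[544.93522849,   0.        , 308.20165396],
       [  0.        , 544.93522849, 231.56765074],
       [  0.        ,   0.        ,   1.        ]]), 'R': array([[ 0.0112594 , -0.99993152, -0.00319025],
       [-0.99766415, -0.01101878, -0.06741529],
       [ 0.06737552,  0.00394185, -0.9977199 ]]), 't': array([-0.01759213,  0.58475189,  1.09078684])}
side {'camera_matrix': array([[541.15339678,   0.        , 310.05844613],
       [  0.        , 541.15339678, 245.32556432],
       [  0.        ,   0.        ,   1.        ]]), 'R': array([[-0.86971281, -0.49314661, -0.02015056],
       [-0.33763499,  0.62423961, -0.70450516],
       [ 0.36000311, -0.60591363, -0.70941274]]), 't': array([0.47501047, 0.27156206, 0.98871379])}
wrist {'camera_matrix': array([[371.64829954,   0.        , 320.17278014],
       [  0.        , 371.64829954, 235.45752855],
       [  0.        ,   0.        ,   1.        ]]), 'R': array([[ 0.30888268, -0.95109952, -0.00109454],
       [-0.90530068, -0.29436131,  0.30623862],
       [-0.2915856 , -0.09360092, -0.95195415]]), 't': array([-0.62450983, -0.03925673,  0.39184081])}
```

View pics/top0.png

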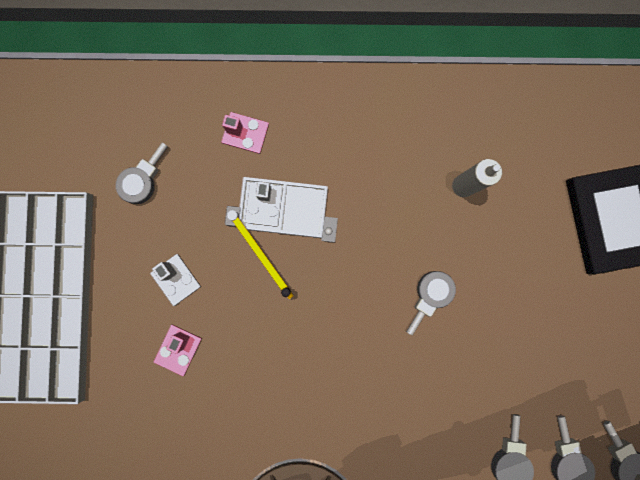

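View pics/side0.png

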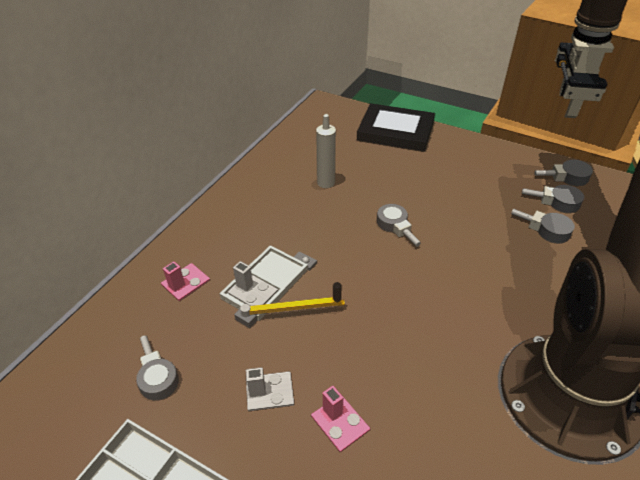

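Top view: the candidates for the loose bracket are the aluminium one at (175,280), the fitted one at (262,200), and two pink look-alikes at (245,133) and (178,350). I choose (175,280), with its post at about (163,271). The tray is at (283,208), the keeper pivot at (233,215) and the grip at (286,292). caster_a is at (437,290), caster_b at (134,185) and the cartridge at (480,178).

```bash
cat > h.py <<'E'
import numpy as np,cv2
from cell import arm
def ray(p,uv):
    K,R,t=p["camera_matrix"],p["R"],p["t"]
    d=R.T@np.linalg.solve(K,[uv[0],uv[1],1.]);return -R.T@t,d
def onplane(p,uv,z):
    o,d=ray(p,uv);return o+d*(z-o[2])/d[2]
def tri(p1,a,p2,b):
    o1,d1=ray(p1,a);o2,d2=ray(p2,b)
    s=np.linalg.lstsq(np.c_[d1,-d2],o2-o1,rcond=None)[0]
    A,B=o1+d1*s[0],o2+d2*s[1];return (A+B)/2,np.linalg.norm(A-B)
def proj(p,X):
    c=p["R"]@X+p["t"];c=p["camera_matrix"]@c;return c[:2]/c[2]
E
python3 - <<'E'
from h import *
im=cv2.imread("pics/top0.png");p=arm.camera_params("top")
hsv=cv2.cvtColor(im,cv2.COLOR_BGR2HSV)
def big(m,box):
    x0,y0,x1,y1=box;k=np.zeros_like(m);k[y0:y1,x0:x1]=m[y0:y1,x0:x1]
    c=cv2.findContours(k,cv2.RETR_EXTERNAL,cv2.CHAIN_APPROX_NONE)[0];return max(c,key=cv2.contourArea)
light=((hsv[...,1]<60)&(hsv[...,2]>110)).astype(np.uint8)*255
for n,box,z in(("bracket",(140,245,210,315),.008),("tray",(215,165,345,250),.018)):
    c=big(light,box);print(n,cv2.contourArea(c))
    a=cv2.approxPolyDP(c,4,True)[:,0]
    for q in a: print(q,onplane(p,q,z).round(4))
    r=cv2.minAreaRect(c);print(r)
yel=((hsv[...,0]>20)&(hsv[...,0]<35)&(hsv[...,1]>180)&(hsv[...,2]>120)).astype(np.uint8)*255
c=big(yel,(215,190,320,310));r=cv2.boxPoints(cv2.minAreaRect(c))
for q in r: print("bar",q,onplane(p,q,.036).round(4))
crop=np.hstack([cv2.resize(im[245:315,135:215],None,fx=5,fy=5,interpolation=cv2.INTER_CUBIC),cv2.resize(im[170:310,215:345],(325,350),interpolation=cv2.INTER_CUBIC)])
cv2.imwrite("pics/crop.png",crop)
E
```

```text
bracket 1222.5
[177 254] [0.5365 0.2581 0.008 ]
[166 261] [0.5219 0.2803 0.008 ]
[177 272] [0.4996 0.2571 0.008 ]
[173 277] [0.4893 0.265  0.008 ]
[162 279] [0.485  0.2874 0.008 ]
[169 274] [0.4954 0.2734 0.008 ]
[162 262] [0.5198 0.2885 0.008 ]
[150 272] [0.499  0.3125 0.008 ]
[172 305] [0.4323 0.2654 0.008 ]
[199 287] [0.4695 0.2112 0.008 ]
((174.06300354003906, 278.55950927734375), (43.691307067871094, 34.001014709472656), 54.688785552978516)
tray 4801.0
[226 208] [0.6315 0.1578 0.018 ]
[225 224] [0.5987 0.1592 0.018 ]
[234 225] [0.5968 0.1407 0.018 ]
[231 220] [0.607  0.1471 0.018 ]
[238 212] [0.6236 0.1331 0.018 ]
[248 229] [0.5889 0.1119 0.018 ]
[335 240] [ 0.5684 -0.0659  0.018 ]
[337 218] [ 0.6135 -0.0696  0.018 ]
[324 216] [ 0.6173 -0.043   0.018 ]
[327 186] [ 0.6792 -0.0486  0.018 ]
[243 177] [0.696  0.1242 0.018 ]
[239 206] [0.6359 0.1313 0.018 ]
((282.5538635253906, 207.56924438476562), (112.12739562988281, 54.82334899902344), 7.125016689300537)
bar [232.0135  221.41891] [0.6026 0.1423 0.036 ]
bar [237.97298 217.16217] [0.6113 0.1305 0.036 ]
bar [286.8919  285.64865] [0.4752 0.0302 0.036 ]
bar [280.93243 289.9054 ] [0.4666 0.0419 0.036 ]
```

View pics/crop.png

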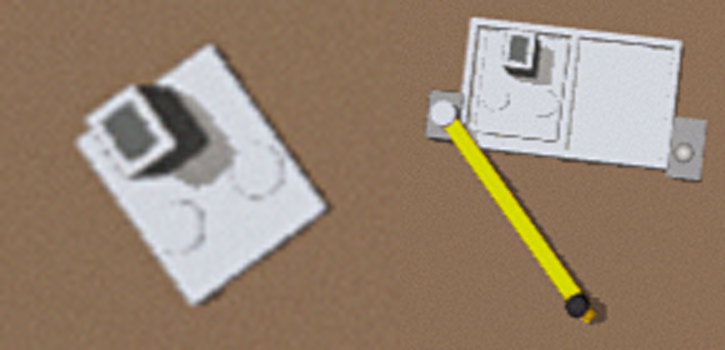

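Left crop: aluminium bracket (not pink), with the post at its rear-left end. The long side points at about 35° world and the centre is about (0.484, 0.262). The plate measures about 82×66 mm, which matches. Right crop: the tray is at yaw −5.5° and the bay centre is about (0.631, 0.001). I'll turn the tool so it closes along the bracket's x, then travel.

Request:
send_rows --increments '[[9.18, [0, 0, 0], [0, 0, -0.144]], [9.18, [0, 0, 0], [0, 0, -0.144]], [9.18, [0, 0, 0], [0, 0, -0.144]], [9.18, [0, 0, 0], [0, 0, -0.144]], [9.18, [0, 0, 0], [0, 0, -0.144]]]'

```text
clock: 0.6
position: [0.1934, -0.594, 0.2262]
ee_rot: [-2.725, -1.561, -0.0]
force: [0.5, 0.8, 0.3]
width: 1.002
gripper_force: 0.0
```

Request:
send_rows --increments '[[9.18, [0, 0, 0], [0, 0, -0.144]], [9.18, [0, 0, 0], [0, 0, -0.144]], [9.18, [0, 0, 0], [0, 0, -0.144]], [9.18, [0, 0, 0], [0, 0, -0.144]], [9.18, [0, 0, 0], [0, 0, -0.144]]]'

```text
clock: 1.1
position: [0.1933, -0.594, 0.2262]
ee_rot: [-2.0, -2.421, -0.001]
force: [0.3, -1.1, -0.3]
width: 1.0
gripper_force: 0.0
```

Request:
send_rows --increments '[[9.18, [0, 0, 0], [0, 0, -0.144]], [9.18, [0, 0, 0], [0, 0, -0.144]], [9.18, [0, 0, 0], [0, 0, -0.14]], [9.18, [0, 0, 0], [0, 0, 0]]]'

```text
clock: 1.5
position: [0.1932, -0.5941, 0.2262]
ee_rot: [-1.446, -2.788, -0.001]
force: [-0.1, -0.2, 0.7]
width: 1.002
gripper_force: 0.0
```

Run:
```python
from h import *
from scipy.spatial.transform import Rotation as Ro
s=arm.observe();M=Ro.from_rotvec(s["ee_rot"]).as_matrix()
print(s["clock"],s["position"],s["joints"].round(2));print(M.round(3),np.degrees(np.arctan2(M[1,1],M[0,1])))
p=arm.camera_params("top");X=onplane(p,(161,271.4),.068);print("post top",X)
print("tool delta cm",M.T@(X+[0,0,.16]-s["position"])*100)
```

```text
1.5 [ 0.19319508 -0.59411526  0.22624856] [ 1.44  0.47 -0.39  1.55  0.19  1.16  1.62]
[[-0.576  0.817 -0.   ]
 [ 0.817  0.576  0.001]
 [ 0.001  0.    -1.   ]] 35.1793219062522
post top [0.50100464 0.27358435 0.068     ]
tool delta cm [53.18771956 75.15038424 -0.10159204]
```

Request:
send_rows --increments '[[9.18, [2.2, 3.1, 0], [0, 0, 0]], [9.18, [2.2, 3.1, 0], [0, 0, 0]], [9.18, [2.2, 3.1, 0], [0, 0, 0]], [9.18, [2.2, 3.1, 0], [0, 0, 0]], [9.18, [2.2, 3.1, 0], [0, 0, 0]]]'

```text
clock: 2.0
position: [0.2574, -0.4136, 0.2266]
ee_rot: [-1.456, -2.784, -0.0]
force: [0.7, 0.5, 0.4]
width: 0.997
gripper_force: 0.0
```

Request:
send_rows --increments '[[9.18, [2.2, 3.1, 0], [0, 0, 0]], [9.18, [2.2, 3.1, 0], [0, 0, 0]], [9.18, [2.2, 3.1, 0], [0, 0, 0]], [9.18, [2.2, 3.1, 0], [0, 0, 0]], [9.18, [2.2, 3.1, 0], [0, 0, 0]]]'

```text
clock: 2.5
position: [0.3211, -0.2346, 0.2268]
ee_rot: [1.456, 2.783, -0.0]
force: [1.3, -0.2, 1.3]
width: 1.0
gripper_force: 0.0
```

Request:
send_rows --increments '[[9.18, [2.2, 3.1, 0], [0, 0, 0]], [9.18, [2.2, 3.1, 0], [0, 0, 0]], [9.18, [2.2, 3.1, 0], [0, 0, 0]], [9.18, [2.2, 3.1, 0], [0, 0, 0]], [9.18, [2.2, 3.1, 0], [0, 0, 0]]]'

```text
clock: 3.0
position: [0.3847, -0.0556, 0.2268]
ee_rot: [1.456, 2.783, -0.0]
force: [1.0, -0.8, -0.6]
width: 1.002
gripper_force: 0.0
```

Request:
send_rows --increments '[[9.18, [2.2, 3.1, 0], [0, 0, 0]], [9.18, [2.2, 3.1, 0], [0, 0, 0]], [9.18, [2.2, 3.1, 0], [0, 0, 0]], [9.18, [2.2, 3.1, 0], [0, 0, 0]], [9.18, [2.2, 3.1, 0], [0, 0, 0]]]'

```text
clock: 3.5
position: [0.4485, 0.1233, 0.2266]
ee_rot: [-1.457, -2.783, 0.0]
force: [1.1, -0.9, 0.4]
width: 0.999
gripper_force: 0.0
```

Request:
send_rows --increments '[[9.18, [2.2, 3.1, 0], [0, 0, 0]], [9.18, [2.2, 3.1, 0], [0, 0, 0]], [9.18, [2.2, 3.1, 0], [0, 0, 0]], [9.18, [2.2, 3.1, 0], [0, 0, 0]], [9.18, [0, 0, 0], [0, 0, 0]]]'

```text
clock: 4.0
position: [0.4989, 0.2707, 0.2265]
ee_rot: [-1.448, -2.785, -0.005]
force: [-1.5, 0.2, 0.1]
width: 1.004
gripper_force: 0.0
```

Run:
```python
from h import *
from scipy.spatial.transform import Rotation as Ro
p=arm.camera_params("wrist");im=arm.get_image("wrist")
cv2.imwrite("pics/w1.png",im[:,:,::-1])
s=arm.observe();M=Ro.from_rotvec(s["ee_rot"]).as_matrix()
print(s["clock"],s["position"],s["joints"].round(2));print(np.degrees(np.arctan2(M[1,1],M[0,1])))
print("tool delta cm",M.T@(np.array([.5015,.274,.228])-s["position"])*100)
```

```text
4.05 [0.49865475 0.2681161  0.22621751] [ 0.01  0.47 -0.85  1.67  0.38  1.17 -0.32]
35.035392575882184
tool delta cm [ 0.31877033  0.57071153 -0.17777421]
```

View pics/w1.png

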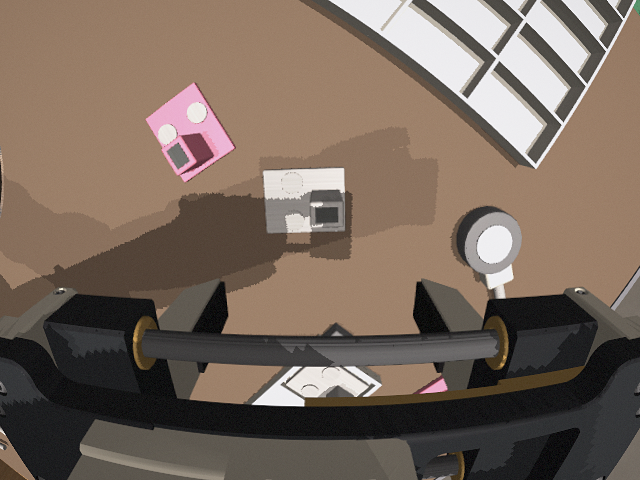

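The wrist view shows the post top centred near (327,215), the plate squared to the image axes at (263–345, 168–233), and the post end on the right, which is tool +y. Next I cross-check that point with the fisheye ray.

```bash
cat >> h.py <<'E'
def wplane(p,uv,z):
    K=p["camera_matrix"];v=np.array([(uv[0]-K[0,2])/K[0,0],(uv[1]-K[1,2])/K[1,1]]);r=np.hypot(*v)
    d=p["R"].T@np.r_[v*np.sin(r)/max(r,1e-9),np.cos(r)];o=-p["R"].T@p["t"];return o+d*(z-o[2])/d[2]
E
python3 - <<'E'
from h import *
from scipy.spatial.transform import Rotation as Ro
s=arm.observe();M=Ro.from_rotvec(s["ee_rot"]).as_matrix();p=arm.camera_params("wrist")
print(s["position"])
for q,z in(((327,215),.068),((263,170),.008),((345,168),.008),((266,233),.008)):print(q,wplane(p,q,z).round(4))
im=cv2.imread("pics/w1.png");cv2.imwrite("pics/w1c.png",cv2.resize(im[155:245,250:360],None,fx=6,fy=6,interpolation=cv2.INTER_CUBIC))
X=wplane(p,(327,215),.068);print("tool delta cm",M.T@(X-s["position"])*100)
E
```

```text
[0.49865475 0.2681161  0.22621751]
(327, 215) [0.502  0.2715 0.068 ]
(263, 170) [0.4304 0.2609 0.008 ]
(345, 168) [0.4982 0.3104 0.008 ]
(266, 233) [0.4698 0.2059 0.008 ]
tool delta cm [ 0.05292436  0.47068402 15.82177187]
```

Request:
send_rows --increments '[[9.18, [0.2, 0.5, 3.5], [0, 0, 0]], [9.18, [0, 0, 4], [0, 0, 0]], [9.18, [0, 0, 4], [0, 0, 0]], [9.18, [0, 0, 4], [0, 0, 0]], [9.18, [0, 0, 2], [0, 0, 0]]]'

```text
clock: 4.55
position: [0.5007, 0.2669, 0.0483]
ee_rot: [-1.455, -2.783, 0.007]
force: [-0.4, 0.7, 0.5]
width: 0.999
gripper_force: 0.0
```

Request:
send_rows --increments '[[9.18, [0, 0, 1.4], [0, 0, 0]], [9.18, [0, 0, 0], [0, 0, 0]], [4, [0, 0, 0], [0, 0, 0]], [2, [0, 0, 0], [0, 0, 0]], [2, [0, 0, 0], [0, 0, 0]]]' --force 40

```text
clock: 5.05
position: [0.5028, 0.2702, 0.0389]
ee_rot: [1.449, 2.786, 0.003]
force: [1.1, -0.1, -1.0]
width: 0.792
gripper_force: 0.0
```

Request:
send_rows --increments '[[2, [0, 0, 0], [0, 0, 0]], [2, [0, 0, 0], [0, 0, 0]], [2, [0, 0, 0], [0, 0, 0]], [2, [0, 0, 0], [0, 0, 0]], [2, [0, 0, 0], [0, 0, 0]]]'

```text
clock: 5.55
position: [0.5023, 0.2699, 0.0378]
ee_rot: [1.449, 2.787, 0.001]
force: [1.8, 0.5, -1.2]
width: 0.351
gripper_force: 0.5
```

Request:
send_rows --increments '[[2, [0, 0, 0], [0, 0, 0]], [2, [0, 0, 0], [0, 0, 0]], [2, [0, 0, 0], [0, 0, 0]]]'

```text
clock: 5.85
position: [0.5023, 0.2699, 0.0378]
ee_rot: [1.449, 2.787, 0.001]
force: [0.9, -0.2, -0.7]
width: 0.322
gripper_force: 39.9
```

Request:
send_rows --increments '[[2, [0, 0, -1], [0, 0, 0]], [2, [0, 0, -2], [0, 0, 0]], [2, [0, 0, -3], [0, 0, 0]], [2, [0, 0, -3], [0, 0, 0]], [2, [0, 0, -3], [0, 0, 0]]]'

```text
clock: 6.35
position: [0.5014, 0.2695, 0.1592]
ee_rot: [-1.448, -2.787, 0.001]
force: [0.5, -0.3, -2.0]
width: 0.326
gripper_force: 39.9
```

Request:
send_rows --increments '[[2, [0, 0, -1], [0, 0, 0]], [2, [0, 0, 0], [0, 0, 0]], [2, [0, 0, 0], [0, 0, 0]]]'

```text
clock: 6.65
position: [0.5017, 0.269, 0.1666]
ee_rot: [-1.449, -2.787, 0.003]
force: [0.2, -0.8, -2.5]
width: 0.326
gripper_force: 39.9
```

Run:
```python
from h import *
from scipy.spatial.transform import Rotation as Ro
a=arm.get_image("top");s=arm.observe();b=arm.get_image("side")
M=Ro.from_rotvec(s["ee_rot"]).as_matrix()
print(s["clock"],s["position"],s["width"],s["gripper_force"],np.degrees(np.arctan2(M[1,1],M[0,1])))
T=s["position"]
for n,im in(("top",a),("side",b)):
    u=proj(arm.camera_params(n),T).astype(int);print(n,u)
    c=im[max(u[1]-75,0):u[1]+75,max(u[0]-75,0):u[0]+75];cv2.imwrite(f"pics/{n}1.png",cv2.resize(c,(400,400),interpolation=cv2.INTER_CUBIC)[:,:,::-1])
cv2.imwrite("pics/ts1.png",np.hstack([cv2.imread("pics/top1.png"),cv2.imread("pics/side1.png")]))
yaw=-np.radians(5.55);x=np.array([np.cos(yaw),np.sin(yaw)])
tgt=np.array([.6308,.0011])+.022*x;print(tgt)
print("tool delta",M.T@(np.r_[tgt,T[2]]-T)*100)
```

```text
6.7 [0.50145127 0.26892239 0.16618048] 0.32388654199091005 39.93178725242615 35.05871619172457
top [148 271]
side [250 338]
[ 0.65269687 -0.00102772]
tool delta [-3.07849209e+01 -3.12592832e+00  1.13475650e-02]
```

View pics/ts1.png

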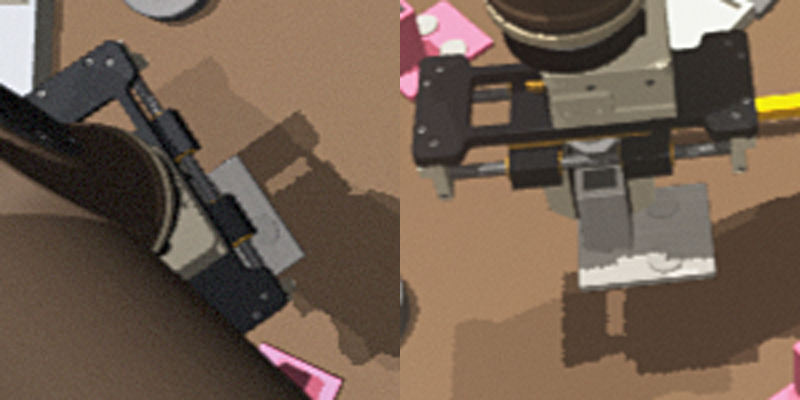

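Both crops show the bracket held level by its post; in the side crop the plate is at about (645,235), clear of the bench. Carry it over to the bay.

Request:
send_rows --increments '[[2, [-3, -0.3, 0], [0, 0, 0]], [2, [-3.5, -0.35, 0], [0, 0, 0]], [2, [-3.5, -0.35, 0], [0, 0, 0]], [2, [-3.5, -0.35, 0], [0, 0, 0]], [2, [-3.5, -0.35, 0], [0, 0, 0]]]'

```text
clock: 7.25
position: [0.5858, 0.1192, 0.1662]
ee_rot: [-1.448, -2.786, 0.002]
force: [-0.0, 0.5, -1.8]
width: 0.327
gripper_force: 39.9
```

Request:
send_rows --increments '[[2, [-3.5, -0.35, 0], [0, 0, 0]], [2, [-3.5, -0.35, 0], [0, 0, 0]], [2, [-3.5, -0.35, 0], [0, 0, 0]], [2, [-2.5, -0.25, 0], [0, 0, 0]], [2, [-1, -0.1, 0], [0, 0, 0]]]'

```text
clock: 7.75
position: [0.6552, -0.0056, 0.1656]
ee_rot: [-1.454, -2.783, 0.004]
force: [-0.5, 0.1, -2.1]
width: 0.327
gripper_force: 39.9
```

Request:
send_rows --increments '[[2, [0, 0, 0], [0, 0, 0.142]], [2, [0, 0, 0], [0, 0, 0.142]], [2, [0, 0, 0], [0, 0, 0.142]], [2, [0, 0, 0], [0, 0, 0.142]], [2, [0, 0, 0], [0, 0, 0.141]]]'

```text
clock: 8.25
position: [0.6539, -0.0005, 0.1666]
ee_rot: [-2.33, -2.105, 0.002]
force: [1.5, 0.4, -2.2]
width: 0.323
gripper_force: 39.9
```

Request:
send_rows --increments '[[2, [0, 0, 0], [0, 0, 0]], [2, [0, 0, 0], [0, 0, 0]]]'

```text
clock: 8.45
position: [0.6543, -0.0009, 0.1671]
ee_rot: [-2.32, -2.117, 0.001]
force: [-1.2, -0.4, -2.1]
width: 0.325
gripper_force: 39.9
```

```bash
cat > go.py <<'E'
from h import *
from scipy.spatial.transform import Rotation as Ro
import sys
s=arm.observe();M=Ro.from_rotvec(s["ee_rot"]).as_matrix();T=s["position"]
print(s["clock"],T.round(4),s["width"].round(3),s["gripper_force"],np.degrees(np.arctan2(M[1,1],M[0,1])).round(2),s["joints"].round(2),M[2].round(3))
if len(sys.argv)>3:print("delta cm",(M.T@(np.array([float(v) for v in sys.argv[1:4]])-T)*100).round(2))
E
python3 go.py .6524 -.0046 .166
python3 - <<'E'
from h import *
cv2.imwrite("pics/w2.png",arm.get_image("wrist")[:,:,::-1])
E
```

```text
Traceback (most recent call last):
  File "go.py", line 5, in <module>
    print(s["clock"],T.round(4),s["width"].round(3),s["gripper_force"],np.degrees(np.arctan2(M[1,1],M[0,1])).round(2),s["joints"].round(2),M[2].round(3))
                                ^^^^^^^^^^^^^^^^
AttributeError: 'float' object has no attribute 'round'
```

View pics/w2.png

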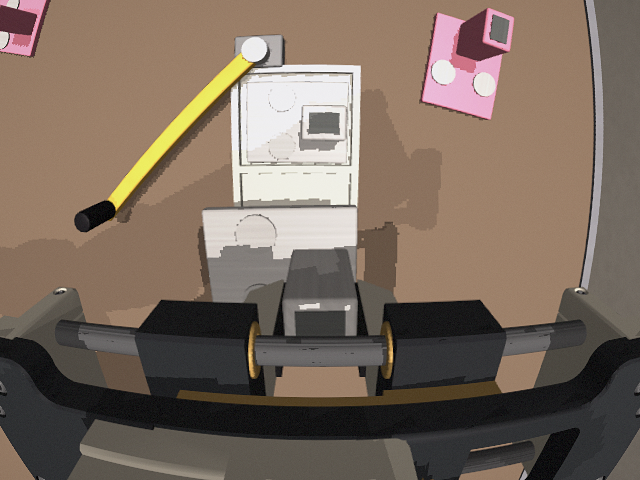

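The held plate's left edge runs from (203,209) to (355,206). The tray rim corners are at about (231,68) and (360,66), and the divider is at row ~168. I'll measure both through the same camera.

```bash
sed -i 's/s\["width"\].round(3)/round(s["width"],3)/' go.py; python3 go.py .6524 -.0046 .166
python3 - <<'E'
from h import *
p=arm.camera_params("wrist");s=arm.observe();zt=s["position"][2]-.0378+.008
c=np.array([.6349,.0429]);a=-np.radians(5.55);Rt=np.array([[np.cos(a),np.sin(a)],[-np.sin(a),np.cos(a)]])
def tr(X):return ((Rt@(X[:2]-c))*1000).round(1)
for n,q,z in(("plate front-left",(203,209),zt),("plate rear-left",(355,206),zt),("tray FL (-53,87)",(231,68),.018),("tray RL (53,87)",(360,66),.018),("divider rear (53,3)",(358,165),.018),("divider front",(233,165),.018),("div -3 rear",(357,171),.018),("pivot(-30,97)",(255,49),.040),("grip top",(87,221),.08)):
    X=wplane(p,q,z);print(n,X.round(4),tr(X))
im=cv2.imread("pics/w2.png")
cv2.imwrite("pics/w2c.png",cv2.resize(im[40:240,190:390],(600,600),interpolation=cv2.INTER_CUBIC))
E
```

```text
8.5 [ 0.6544 -0.0011  0.1672] 0.319 39.93201971054077 -5.29 [ 0.29  0.61 -0.59  1.53  0.36  1.12 -0.47] [-0.    -0.001 -1.   ]
delta cm [-0.37 -0.16  0.12]
plate front-left [0.594  0.0417 0.1374] [-40.6  -5.2]
plate rear-left [0.675  0.0353 0.1374] [40.6 -3.7]
tray FL (-53,87) [0.5921 0.1337 0.018 ] [-51.4  86.2]
tray RL (53,87) [0.6972 0.1234 0.018 ] [54.3 86.1]
divider rear (53,3) [0.6887 0.0411 0.018 ] [53.8  3.4]
divider front [0.5843 0.0517 0.018 ] [-51.2   3.9]
div -3 rear [0.6875 0.0361 0.018 ] [53.  -1.7]
pivot(-30,97) [0.617  0.1421 0.04  ] [-27.4  97. ]
grip top [0.4709 0.0316 0.08  ] [-162.1  -27.1]
```

View pics/w2c.png

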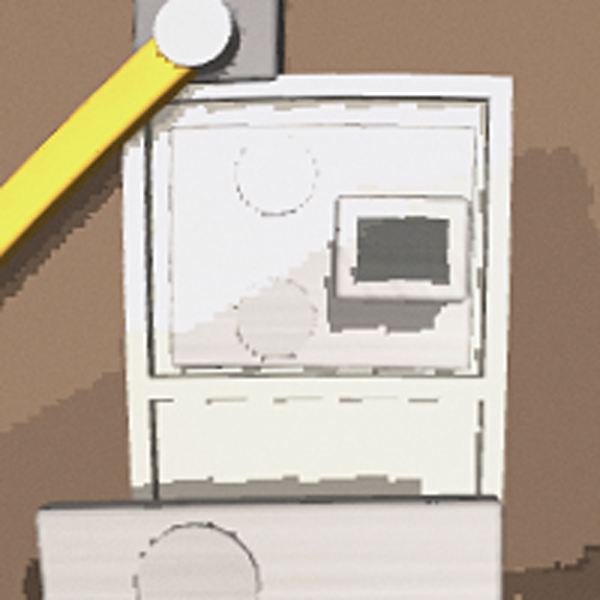

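The plate's left edge sits at tray y ≈ −4.5 mm where −8 is wanted, and x is centred. The correction agrees with the top-camera estimate: −3.7 mm along tool x. Apply it and lower.

Request:
send_rows --increments '[[2, [-0.37, 0, 0], [0, 0, 0.012]], [2, [0, 0, 2.5], [0, 0, 0]], [2, [0, 0, 3], [0, 0, 0]], [2, [0, 0, 2.5], [0, 0, 0]], [2, [0, 0, 1], [0, 0, 0]]]'

```text
clock: 9.0
position: [0.6528, -0.0063, 0.075]
ee_rot: [-2.337, -2.096, 0.005]
force: [-0.4, 0.7, -2.2]
width: 0.322
gripper_force: 39.9
```

Request:
send_rows --increments '[[2, [0, 0, 0.5], [0, 0, 0]], [2, [0, 0, 0], [0, 0, 0]]]'

```text
clock: 9.2
position: [0.6547, -0.0055, 0.0729]
ee_rot: [-2.339, -2.097, -0.0]
force: [0.2, -0.2, -1.0]
width: 0.321
gripper_force: 39.9
```

```bash
python3 go.py .6535 -.0046 .046
```

```text
9.2 [ 0.6547 -0.0055  0.0729] 0.321 39.931737184524536 -6.24 [ 0.28  0.7  -0.55  1.62  0.43  0.95 -0.53] [ 0.  0. -1.]
delta cm [ 0.07 -0.13  2.69]
```

Slow final descent.

Request:
send_rows --increments '[[2, [0.05, -0.1, 0.6], [0, 0, 0]], [2, [0, 0, 0.6], [0, 0, 0]], [2, [0, 0, 0.4], [0, 0, 0]], [2, [0, 0, 0.4], [0, 0, 0]], [2, [0, 0, 0.4], [0, 0, 0]]]'

```text
clock: 9.7
position: [0.6536, -0.0049, 0.0485]
ee_rot: [2.339, 2.097, 0.0]
force: [-0.8, 0.7, -1.4]
width: 0.323
gripper_force: 39.9
```

Request:
send_rows --increments '[[2, [0, 0, 0.2], [0, 0, 0]], [2, [0, 0, 0], [0, 0, 0]], [2, [0, 0, 0], [0, 0, 0]]]'

```text
clock: 10.0
position: [0.6536, -0.0048, 0.0468]
ee_rot: [2.339, 2.097, 0.0]
force: [0.7, 0.1, -2.8]
width: 0.324
gripper_force: 39.9
```

No contact force below the rim, so it is in the bay. Release and rise.

Request:
send_rows --increments '[[2, [0, 0, 0.1], [0, 0, 0]], [2, [0, 0, 0], [0, 0, 0]], [6, [0, 0, 0], [0, 0, 0]], [6, [0, 0, 0], [0, 0, 0]], [6, [0, 0, 0], [0, 0, 0]]]'

```text
clock: 10.5
position: [0.6538, -0.0048, 0.046]
ee_rot: [2.339, 2.097, 0.001]
force: [0.5, -0.2, 1.0]
width: 0.537
gripper_force: 0.0
```

Request:
send_rows --increments '[[6, [0, 0, 0], [0, 0, 0]], [6, [0, 0, 0], [0, 0, 0]], [6, [0, 0, -2], [0, 0, 0]], [6, [0, 0, -4], [0, 0, 0]], [6, [0, 0, -4], [0, 0, 0]]]'

```text
clock: 11.0
position: [0.6529, -0.0049, 0.1462]
ee_rot: [-2.338, -2.096, 0.002]
force: [0.1, -1.0, 0.7]
width: 0.65
gripper_force: 0.0
```

Request:
send_rows --increments '[[6, [0, -4, -2], [0, 0, 0]], [6, [0, -4, 0], [0, 0, 0]], [6, [0, -4, 0], [0, 0, 0]], [6, [0, -3, 0], [0, 0, 0]], [6, [0, 0, 0], [0, 0, 0]]]'

```text
clock: 11.5
position: [0.5006, 0.0117, 0.1659]
ee_rot: [-2.337, -2.099, 0.004]
force: [0.8, -0.6, 1.3]
width: 0.659
gripper_force: 0.0
```

```bash
python3 go.py .4631 .0307 .166
python3 - <<'E'
from h import *
a=arm.get_image("top");b=arm.get_image("side")
w=arm.get_image("wrist")
f=lambda c:cv2.resize(c,(400,300),interpolation=cv2.INTER_CUBIC)
cv2.imwrite("pics/chk.png",np.vstack([np.hstack([f(a[160:310,190:390]),f(b[220:340,200:360])]),np.hstack([f(w),f(w[60:300,260:580])])])[:,:,::-1])
E
```

```text
11.5 [0.5006 0.0117 0.1659] 0.659 0.0 -6.15 [ 0.38  0.38 -0.66  1.91  0.29  0.95 -0.52] [-0.002 -0.002 -1.   ]
delta cm [ 1.48 -3.93 -0.01]
```

View pics/chk.png

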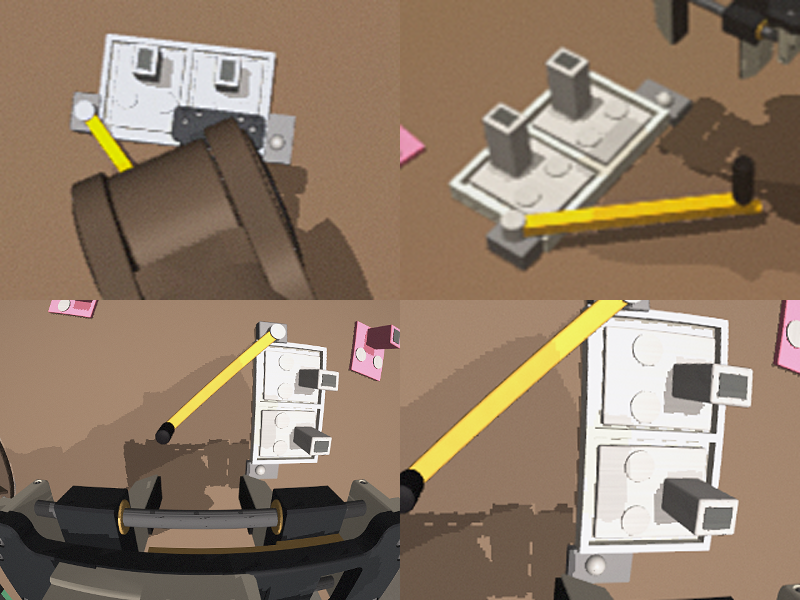

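The new bracket lies flat in the right bay, like its neighbour, with its post to the back; the bar is still open. Next I locate the black grip from the first top and side pictures.

Request:
send_rows --increments '[[6, [0, 0, 0], [0, 0, 0.138]], [6, [0, 0, 0], [0, 0, 0.138]], [6, [0, 0, 0], [0, 0, 0.138]], [6, [0, 0, 0], [0, 0, 0.138]], [6, [0, 0, 0], [0, 0, 0.138]]]'

```text
clock: 12.15
position: [0.5059, 0.0115, 0.1656]
ee_rot: [-2.914, -1.173, -0.001]
force: [0.2, 1.0, -0.5]
width: 0.655
gripper_force: 0.0
```

Request:
send_rows --increments '[[6, [0, 0, 0], [0, 0, 0.138]], [6, [0, 0, 0], [0, 0, 0]], [6, [0, 0, 0], [0, 0, 0]]]'

```text
clock: 12.45
position: [0.5052, 0.0116, 0.1656]
ee_rot: [-2.983, -0.985, -0.0]
force: [1.0, -0.5, -0.7]
width: 0.655
gripper_force: 0.0
```

```bash
python3 - <<'E'
from h import *
def dark(im,box):
    x0,y0,x1,y1=box;m=(im[y0:y1,x0:x1].max(2)<45).astype(np.uint8)
    n,l,st,c=cv2.connectedComponentsWithStats(m);i=1+st[1:,4].argmax();return c[i]+[x0,y0],st[i]+[x0,y0,0,0,0]
pt,ps=arm.camera_params("top"),arm.camera_params("side")
a,sa=dark(cv2.imread("pics/top0.png"),(272,275,300,305));b,sb=dark(cv2.imread("pics/side0.png"),(325,275,350,308))
print(a,sa,b,sb,tri(pt,a,ps,b))
p=arm.camera_params("wrist");im=arm.get_image("wrist")
hsv=cv2.cvtColor(im,cv2.COLOR_RGB2HSV);y=((hsv[...,0]>20)&(hsv[...,0]<35)&(hsv[...,1]>120)&(hsv[...,2]>120)).astype(np.uint8)
y[300:]=0
c=max(cv2.findContours(y,0,1)[0],key=cv2.contourArea);print(cv2.boxPoints(cv2.minAreaRect(c)))
cv2.imwrite("pics/w4.png",im[:,:,::-1])
E
python3 go.py .465 .031 .166
```

```text
[288.         289.69230769] [285 288   6   6  13] [336.97029703 292.63366337] [334 283   7  19 101] (array([0.46716066, 0.02706006, 0.04828486]), np.float64(0.0012319763256643202))
[[259.55597   25.086998]
 [276.99994   24.994713]
 [278.11078  234.93591 ]
 [260.6668   235.0282  ]]
12.5 [0.505  0.0116 0.1656] 0.655 0.0 -53.47 [ 0.24  0.35 -0.47  1.91  0.2   0.93 -1.26] [ 0. -0. -1.]
delta cm [-2.06 -3.94 -0.04]
```

View pics/w4.png

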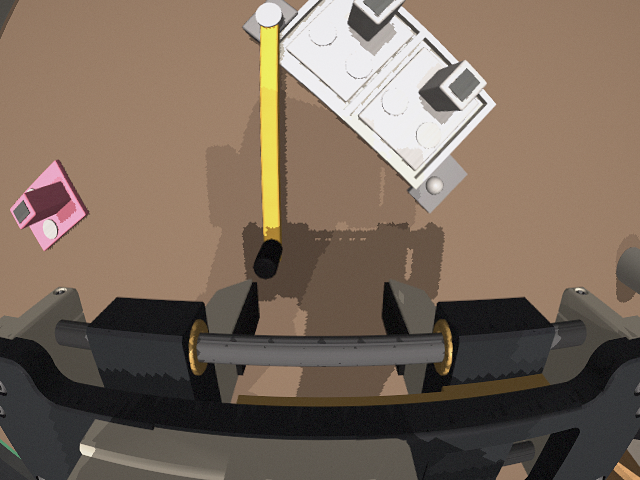

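The pin top is at (265,264) and its base at about (272,242); the bar runs parallel to tool x, so the yaw is right.

```bash
python3 - <<'E'
from h import *
p=arm.camera_params("wrist")
X=wplane(p,(265,264),.080);Y=wplane(p,(269,15),.040);B=wplane(p,(272,242),.036);print(X,Y,B,np.linalg.norm((X-Y)[:2]),np.degrees(np.arctan2(*(X-Y)[1::-1])))
E
python3 go.py .466 .029 .166
```

```text
[0.4673047  0.03283698 0.08      ] [0.61505365 0.14116193 0.04      ] [0.46842393 0.03400754 0.036     ] 0.18320492849179754 -143.75228768711875
12.5 [0.505  0.0116 0.1656] 0.655 0.0 -53.47 [ 0.24  0.35 -0.47  1.91  0.2   0.93 -1.26] [ 0. -0. -1.]
delta cm [-2.1  -3.72 -0.04]
```

Request:
send_rows --increments '[[6, [-1, -2, 0], [0, 0, 0]], [6, [-1.06, -1.94, 0], [0, 0, 0]], [6, [0, 0, 0], [0, 0, 0]], [6, [0, 0, 4], [0, 0, 0]], [6, [0, 0, 4], [0, 0, 0]]]'

```text
clock: 13.0
position: [0.4666, 0.0308, 0.0858]
ee_rot: [2.983, 0.981, 0.007]
force: [0.7, -0.4, -0.9]
width: 0.654
gripper_force: 0.0
```

Request:
send_rows --increments '[[6, [0, 0, 3], [0, 0, 0]], [6, [0, 0, 1], [0, 0, 0]], [6, [0, 0, 0], [0, 0, 0]], [3, [0, 0, 0], [0, 0, 0]], [1, [0, 0, 0], [0, 0, 0]]]' --force 15

```text
clock: 13.5
position: [0.4658, 0.0312, 0.0471]
ee_rot: [2.985, 0.979, 0.004]
force: [-0.5, 0.4, 0.7]
width: 0.53
gripper_force: 0.0
```

Request:
send_rows --increments '[[1, [0, 0, 0], [0, 0, 0]], [1, [0, 0, 0], [0, 0, 0]], [1, [0, 0, 0], [0, 0, 0]], [1, [0, 0, 0], [0, 0, 0]], [1, [0, 0, 0], [0, 0, 0]]]'

```text
clock: 14.0
position: [0.4646, 0.031, 0.0459]
ee_rot: [2.985, 0.979, 0.0]
force: [0.4, 0.2, 3.3]
width: 0.189
gripper_force: 15.0
```

```bash
python3 go.py .465 .031 .045
```

```text
14.0 [0.4646 0.031  0.0459] 0.189 15.000169426202774 -53.69 [ 0.14  0.47 -0.42  2.12  0.33  0.61 -1.44] [ 0.  0. -1.]
delta cm [0.03 0.02 0.09]
```

Pin gripped (about 18 mm). Swing along the arc, turning with the bar.

Request:
send_rows --increments '[[1, [0.05, 1.31, 0], [0, 0, -0.07]], [1, [0.05, 1.31, 0], [0, 0, -0.07]], [1, [0.05, 1.31, 0], [0, 0, -0.07]], [1, [0.05, 1.31, 0], [0, 0, -0.07]], [1, [0, 0, 0], [0, 0, 0]]]'

```text
clock: 14.5
position: [0.5025, -0.0074, 0.0459]
ee_rot: [2.82, 1.384, 0.002]
force: [-1.1, -0.3, 6.1]
width: 0.189
gripper_force: 15.0
```

```bash
cat > ang.py <<'E'
from h import *
s=arm.observe();v=s["position"][:2]-np.array([.6144,.1423])
print("r",np.hypot(*v),"theta",np.radians(264.45)-np.arctan2(v[1],v[0])%(2*np.pi),s["force"].round(1),s["gripper_force"])
E
python3 ang.py; python3 go.py
```

```text
r 0.1868786996690186 theta 0.5448568039511583 [-1.1 -0.3  6.1] 15.000949949026108
14.5 [ 0.5025 -0.0074  0.0459] 0.189 15.000949949026108 -37.7 [ 0.27  0.53 -0.49  2.03  0.39  0.67 -1.12] [ 0.001  0.001 -1.   ]
```

Request:
send_rows --increments '[[1, [0.05, 1.31, -0.05], [0, 0, -0.07]], [1, [0.05, 1.31, 0], [0, 0, -0.07]], [1, [0.05, 1.31, 0], [0, 0, -0.07]], [1, [0.05, 1.31, 0], [0, 0, -0.07]], [1, [0.05, 1.31, 0], [0, 0, -0.07]]]'

```text
clock: 15.0
position: [0.5585, -0.0366, 0.046]
ee_rot: [-2.535, -1.856, 0.002]
force: [-0.1, -0.0, 0.1]
width: 0.191
gripper_force: 15.0
```

Request:
send_rows --increments '[[1, [0, 0, 0], [0, 0, 0]], [1, [0, 0, 0], [0, 0, 0]]]'

```text
clock: 15.2
position: [0.5581, -0.0364, 0.046]
ee_rot: [-2.538, -1.851, 0.002]
force: [-0.5, -3.3, 1.4]
width: 0.191
gripper_force: 15.0
```

```bash
python3 ang.py; python3 go.py .5785 -.0467 .0464
```

```text
r 0.18737923477708449 theta 0.20810907937315726 [-0.5 -3.3  1.4] 15.00088021159172
15.2 [ 0.5581 -0.0364  0.046 ] 0.191 15.00088021159172 -17.79 [ 0.37  0.62 -0.57  1.88  0.46  0.78 -0.76] [-0.001 -0.001 -1.   ]
delta cm [-0.36  2.25 -0.04]
```

Request:
send_rows --increments '[[1, [0.03, 1.03, 0], [0, 0, -0.055]], [1, [0.03, 1.03, 0], [0, 0, -0.055]], [1, [0.03, 1.03, 0], [0, 0, -0.055]], [1, [0.02, 0.9, 0], [0, 0, -0.045]], [1, [0, 0, 0], [0, 0, 0]]]'

```text
clock: 15.7
position: [0.5977, -0.0446, 0.046]
ee_rot: [2.328, 2.109, -0.002]
force: [1.8, -4.7, 0.3]
width: 0.194
gripper_force: 15.0
```

Request:
send_rows --increments '[[1, [0, 0, 0], [0, 0, 0]], [1, [0, 0, 0], [0, 0, 0]]]'

```text
clock: 15.9
position: [0.5976, -0.0445, 0.0461]
ee_rot: [2.328, 2.108, -0.001]
force: [2.1, -4.9, -3.5]
width: 0.196
gripper_force: 15.0
```

```bash
python3 ang.py; python3 go.py .5962 -.0448 .0464
```

```text
r 0.18760174699577783 theta -0.007300456091673624 [ 2.1 -4.9 -3.5] 14.999175667762756
15.9 [ 0.5976 -0.0445  0.0461] 0.196 14.999175667762756 -5.68 [ 0.4   0.68 -0.61  1.78  0.5   0.85 -0.55] [-0.001  0.    -1.   ]
delta cm [-0.04 -0.14 -0.03]
```

The detent is pulling it forwards. A small extra push to find the stop.

Request:
send_rows --increments '[[1, [0, 0.15, 0], [0, 0, 0]], [1, [0, 0.15, 0], [0, 0, 0]], [1, [0, 0, 0], [0, 0, 0]]]'

```text
clock: 16.2
position: [0.5979, -0.0446, 0.0458]
ee_rot: [-2.326, -2.108, 0.008]
force: [-9.9, -4.0, 6.7]
width: 0.189
gripper_force: 15.0
```

```bash
python3 ang.py
```

```text
r 0.18763825428525835 theta -0.008567991767164607 [-9.9 -4.   6.7] 15.003451108932495
```

It is against the stop (10 N resisting, no motion). Release and rise straight up, then check.

Request:
send_rows --increments '[[1, [0, -0.25, 0], [0, 0, 0]], [5, [0, 0, 0], [0, 0, 0]], [5, [0, 0, 0], [0, 0, 0]], [5, [0, 0, 0], [0, 0, 0]], [5, [0, 0, 0], [0, 0, 0]]]'

```text
clock: 16.7
position: [0.5986, -0.0437, 0.0463]
ee_rot: [-2.326, -2.111, -0.001]
force: [0.3, 0.3, -0.0]
width: 0.492
gripper_force: 0.0
```

Request:
send_rows --increments '[[5, [0, 0, 0], [0, 0, 0]], [5, [0, 0, -2], [0, 0, 0]], [5, [0, 0, -4], [0, 0, 0]], [5, [0, 0, -4], [0, 0, 0]], [5, [0, 0, -2], [0, 0, 0]]]'

```text
clock: 17.2
position: [0.5999, -0.0436, 0.1697]
ee_rot: [2.325, 2.11, 0.005]
force: [0.2, -0.7, 0.5]
width: 0.547
gripper_force: 0.0
```

Request:
send_rows --increments '[[5, [-2, -4, 0], [0, 0, 0]], [5, [-2, -4, 0], [0, 0, 0]], [5, [-2, -4, 0], [0, 0, 0]], [5, [0, 0, 0], [0, 0, 0]], [5, [0, 0, 0], [0, 0, 0]]]'

```text
clock: 17.7
position: [0.4729, -0.0931, 0.1666]
ee_rot: [2.328, 2.108, -0.0]
force: [0.5, -0.3, 0.4]
width: 0.545
gripper_force: 0.0
```

```bash
python3 - <<'E'
from h import *
a=arm.get_image("top");b=arm.get_image("side");w=arm.get_image("wrist")
f=lambda c:cv2.resize(c,(400,300),interpolation=cv2.INTER_CUBIC)
cv2.imwrite("pics/fin.png",np.vstack([np.hstack([f(a[160:310,190:390]),f(b[220:340,200:360])]),np.hstack([f(w),f(w[0:300,240:640])])])[:,:,::-1])
p=arm.camera_params("top");hsv=cv2.cvtColor(a,cv2.COLOR_RGB2HSV)
y=((hsv[...,0]>20)&(hsv[...,0]<35)&(hsv[...,1]>150)&(hsv[...,2]>110)).astype(np.uint8)
c=max(cv2.findContours(y,0,1)[0],key=cv2.contourArea)
for q in cv2.boxPoints(cv2.minAreaRect(c)):print(q,onplane(p,q,.036).round(4))
E
python3 go.py
```

```text
[236.75607 219.1951 ] [0.6072 0.1329 0.036 ]
[237.51218 212.39023] [0.6209 0.1316 0.036 ]
[321.6951 221.7439] [ 0.6039 -0.038   0.036 ]
[320.939   228.54877] [ 0.5902 -0.0366  0.036 ]
17.85 [ 0.4746 -0.0917  0.1665] 0.545 0.0 -5.52 [ 0.67  0.37 -0.75  1.94  0.31  0.94 -0.33] [ 0.001  0.001 -1.   ]
```

View pics/fin.png

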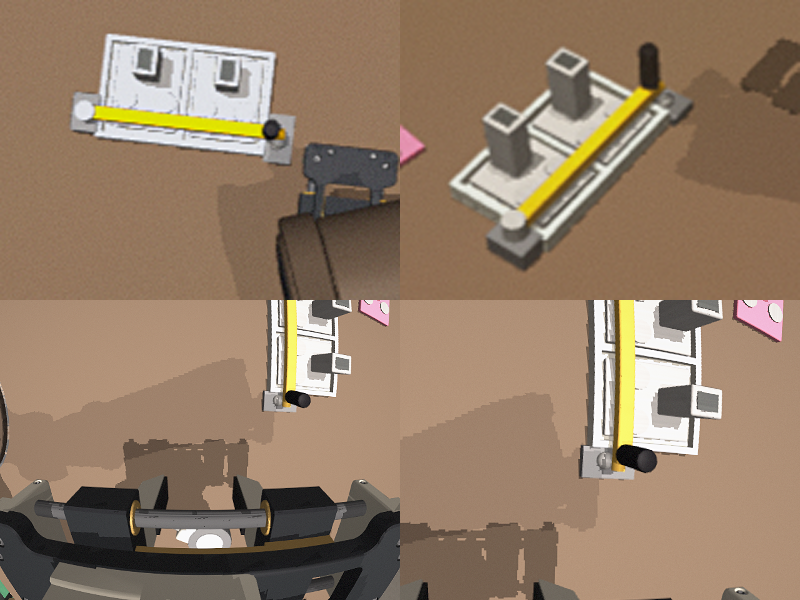

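The final view shows the bar lying along the tray across both plates. Its measured angle is within about 0.003 rad of shut, the ball is in front of the bar, both brackets are flat, and the gripper is clear. Handing in.

```bash
python3 -c "
from cell import arm
print(arm.sign_off())"
```

```text
the job is handed in; nothing more can be done
None
```

I handed the job in at about 18 s: the loose bracket lies flat in the empty bay with its post to the back, and the keeper bar is shut against its stop, within about 0.003 rad by the top camera; the hand-in returned no verdict, and I did not re-measure the casters or cartridge, though no move was planned to touch them.

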